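# Feel along the rivets of a pruning knife

## Robot

A 6-joint arm with a two-finger parallel gripper is mounted at the origin on the work surface. World frame = base frame: x ahead of the robot, y to its left, z up, the work surface at z = 0. Lengths are in mm, angles in rad, forces in N, time in s.
With the tool pointing down it reaches from about 325 to 875 mm from the base axis. Payload 4.4 kg.
Tool frame: the origin (TCP) lies on the centre line of the jaws, within the pads' length; the fingertips stand ahead of it and the grasp point (between the pads) lies 6 mm ahead of it (ctrl.tcp_to_tips is the z of the fingertips in the tool frame, in mm); z points along the fingers, y is the direction in which the jaws open and shut (so a half turn about z gives the same grasp; the last joint's range is limited). The gripper opens to 85 mm and grips with 20 to 120 N. Pads are 22 mm wide; open, the fingers measure 114 mm over their backs; the gripper's body (76 mm by 85 mm) begins 54 mm behind the grasp point. The pads swing forward as they close: fully open they stand 13 mm farther back than shut.
Start: joints at [1.192, 0.207, 1.542, -0, 1.393, -0.15], TCP at [130.425, 560.015, 256.282] pointing down, gripper open.
Joint ranges: [-2.73, 2.73], [-0.86, 2.22], [0.23, 2.46], [-1.11, 4.25], [0.08, 2.63], [-2.82, 2.82]. Speed limits (rad/s): [2.79, 2.79, 3.14, 3.14, 3.14, 3.14].

## Interface

Orientations are given as a 3x3 rotation matrix whose columns are the frame's x, y, z axes.
In Python, from plant import ctrl, sensors, optics gives the robot as it stands. Calls block until the motion is done:
- ctrl.move_ptp(position, orientation): joint-space move of the TCP to a pose.
- ctrl.move_l(position, rot=None, vel=150, threshold=None): straight line of the TCP; rot=None keeps the orientation; vel is the mean speed in mm/s. With threshold (N) it stops when the force on the tool has changed by that much, and returns True; else False.
- ctrl.set_joints(angles): joint-space move.
- ctrl.gripper_to(opening, force=None): finger opening in mm; force is the grip in N (None keeps the last); returns when the fingers have stopped.
- ctrl.hold(seconds).
- ctrl.solve_ik(position, orientation): joint angles nearest the present ones, or None.
- sensors.read_state(): the state.
- optics.grab_frame(name): name is "scene" or "top" or "wrist"; returns (picture, depth): 480x640x3 uint8, red, green, blue; 480x640 float32, mm along the optical axis (not along the pixel's ray), 0 where there is no reading.
- optics.camera_params(name): a dict with "mtx" (3x3 intrinsics, pixels), "k1" (the pictures are not rectified: a ray, as slopes to the right and down, at radius r is drawn at 1 + k1 r^2 times it, then the intrinsics apply), "R" (3x3) and "t" (3): a world point X has camera coordinates R X + t; the wrist camera has in their place "T_tool_cam" (4x4, takes a point from camera to tool coordinates, whose origin is the TCP and whose axes are the flange's). Camera axes: x right, y down, z forward; pixel columns grow to the right and rows downward; lengths in mm; the calibration is good to about 2 mm. A picture is of the moment at which its call begins: read the wrist's pose just before it. camera_params takes no time and is no camera call.
A pose or a line that the arm cannot do raises ctrl.MotionError and nothing moves.
- ctrl.finish_job(): hands the job in, once; it reports no verdict.
The state is a dict: "t": time; "q": joint angles; "qvel": joint speeds; "tau": joint torques, N m; "eef_pos": TCP position; "eef_rot": TCP orientation; "force": force on the tool from outside, world axes, zero at the start; "wrist_torque": the same for the moment, N m; "grip_width": finger opening in mm.
Only numpy, scipy, OpenCV 4.12 (cv2) and the standard library are available. Lean on these libraries where they do the work, as an engineer would, in place of code of your own. Each camera call takes 0.05 s, during which the arm holds its last target.

## Task

Feel along the row of four brass rivets on the knife handle in the sprung fixture: with the fingertips, touch each rivet head lightly for a moment, one after the other, starting with the one next to the blade and ending at the butt. Do not press hard, and do not grasp, lift or dislodge the knife. Leave the hammer, the bowl and the spare handle half where they are, and finish with the fingers clear of everything.

Things in the scene. Friction and masses are not known exactly. Their poses are not given: they have to be found in the camera images.
- fixture: Riveting fixture screwed to the bench: dark steel base plate 240 x 110 x 12 mm. Origin: centre of its underside on the bench; z up, x along its length towards the knife's blade. May stand at any yaw.
- nest (a joint): Green plate of the fixture (205 x 84 x 8 mm, top 40 mm above the bench) on springs above the base. Value: how far it is pushed straight down, m, 0 to a hard stop at 0.016. With the knife on it, it starts to give at about 2 N, then needs 0.6 N more per mm, and springs back up when released. Beyond 0.012 counts as pressing hard.
- knife: Loose pruning knife, 0.16 kg, flat on the green plate between seven steel pins (8 mm thick, 12 mm high, 1.5 mm play). Bowed red-brown wooden handle 170 x 26 x 16 mm; blunt hooked steel blade, 85 mm long, 4 mm thick, from x = +85 mm on, curving to -y. Origin: middle of the handle's underside, 40 mm above the bench; x towards the blade, z up. The wood's top is 56 mm above the bench.
- rivet1: The first (next to the blade) of the four brass rivets along the handle: domed head, 14 mm across, standing 4 mm proud of the wood. Origin: the top of the dome, 60 mm above the bench while nothing presses, at x = 63, y = -1.2, z = 20 mm in the knife's frame. The row follows the bow of the handle, 42 mm apart. Rigid on the knife; it sinks only with the green plate.
- rivet2: The second of the four brass rivets along the handle: domed head, 14 mm across, standing 4 mm proud of the wood. Origin: the top of the dome, 60 mm above the bench while nothing presses, at x = 21, y = 5.2, z = 20 mm in the knife's frame. The row follows the bow of the handle, 42 mm apart. Rigid on the knife; it sinks only with the green plate.
- rivet3: The third of the four brass rivets along the handle: domed head, 14 mm across, standing 4 mm proud of the wood. Origin: the top of the dome, 60 mm above the bench while nothing presses, at x = -21, y = 5.2, z = 20 mm in the knife's frame. The row follows the bow of the handle, 42 mm apart. Rigid on the knife; it sinks only with the green plate.
- rivet4: The fourth (next to the butt) of the four brass rivets along the handle: domed head, 14 mm across, standing 4 mm proud of the wood. Origin: the top of the dome, 60 mm above the bench while nothing presses, at x = -63, y = -1.2, z = 20 mm in the knife's frame. The row follows the bow of the handle, 42 mm apart. Rigid on the knife; it sinks only with the green plate.
- hammer: Bystander: loose hand hammer, 200 mm long, lying on the bench on the fixture's +y side. Origin: under the middle of it, at bench height; x towards the head.
- cup: Bystander: loose round steel bowl of spare rivets, 76 mm across, 42 mm high, on the fixture's -y side. Origin: centre of its underside.
- scale: Bystander: loose spare handle half of dark wood with bare holes and no rivets, 130 x 24 x 10 mm, flat on the bench on the fixture's -y side. Origin: middle of its underside.
There are look-alikes about, which are no part of the job. Leave any black look-alike of the knife alone.

How it is judged:
By the outcome, as a careful person would: the job done as asked, in the order asked, and still so for the second after the job is handed in, with the robot touching nothing.
It also fails if it takes over 42 s, if anything falls off the work surface, if the arm or the gripper's body presses on something with over 40 N, if the wrist force passes 120 N, or if a joint passes its speed limit or range.

## Working session

There is one attempt and no reset: what is moved stays moved. The work goes in short steps, each a Python script; the robot and the scene stay as the last script left them, time stands still between calls to the robot, and variables do not carry over. Pictures are saved under pics/ and viewed, and the job is handed in when it is done.

```bash
mkdir -p pics; ls; python3 - <<'E'
from plant import ctrl,sensors,optics
import cv2
for n in ("top","scene"):
    im,d=optics.grab_frame(n); cv2.imwrite(f"pics/{n}0.png",im[:,:,::-1])
    import numpy as np; np.save(f"pics/{n}0.npy",d); p=optics.camera_params(n); print(n,p)
s=sensors.read_state(); print(s["t"],s["force"],s["grip_width"],ctrl.tcp_to_tips,s["eef_rot"]); print(optics.camera_params("wrist"))
E
```

```text
pics
top {'mtx': array([[464.65016133,   0.        , 328.73601863],
       [  0.        , 464.65016133, 241.63088188],
       [  0.        ,   0.        ,   1.        ]]), 'k1': -0.00863935736022761, 'R': array([[ 0.01182096, -0.99988468,  0.00953407],
       [-0.99841268, -0.01232757, -0.05495587],
       [ 0.05506706, -0.00886931, -0.99844327]]), 't': array([  55.91975452,  524.04252894, 1052.96916743])}
scene {'mtx': array([[509.06839329,   0.        , 311.16678643],
       [  0.        , 509.06839329, 242.74405374],
       [  0.        ,   0.        ,   1.        ]]), 'k1': -0.009572761024445304, 'R': array([[-0.81723308,  0.57622392,  0.00980225],
       [ 0.40362664,  0.58442086, -0.70394446],
       [-0.41135828, -0.57133025, -0.71018738]]), 't': array([ 403.07698829, -196.00317725, 1229.00185701])}
0.1 [-0.49080799 -0.10169541  0.41540117] 85.59496060870183 25.0 [[-9.73955715e-01  2.26737035e-01 -7.62748037e-04]
 [ 2.26738123e-01  9.73953775e-01 -1.96681445e-03]
 [ 2.96931654e-04 -2.08853423e-03 -9.99997775e-01]]
{'mtx': array([[352.66453544,   0.        , 324.33451503],
       [  0.        , 352.66453544, 238.40984404],
       [  0.        ,   0.        ,   1.        ]]), 'k1': -0.016704221956408683, 'T_tool_cam': array([[ 2.47105915e-05, -9.66050085e-01, -2.58354856e-01,
         6.55790605e+01],
       [ 9.99998928e-01, -3.54387388e-04,  1.42078433e-03,
         5.29221171e-01],
       [-1.46410653e-03, -2.58354615e-01,  9.66049041e-01,
        -1.18682347e+02],
       [ 0.00000000e+00,  0.00000000e+00,  0.00000000e+00,
         1.00000000e+00]])}
```

View pics/top0.png

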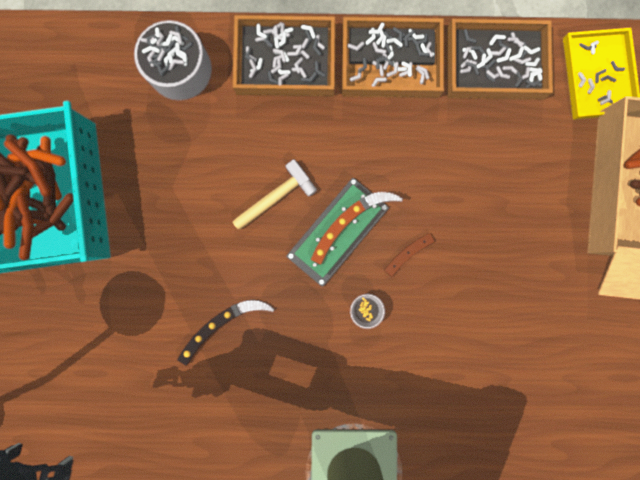

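View pics/scene0.png

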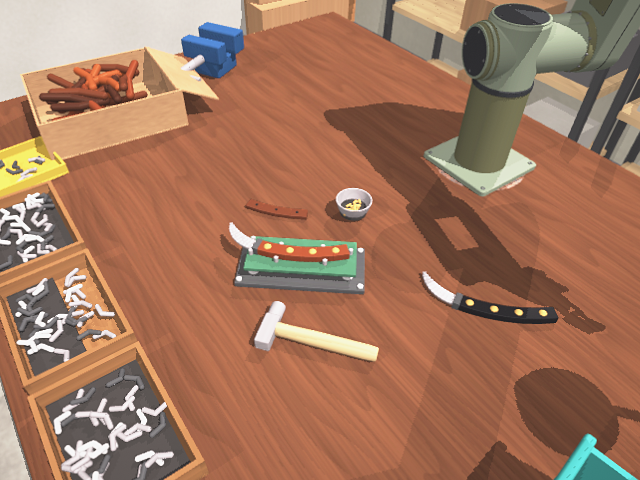

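The top view shows the red knife in the fixture around (343,230), with its rivets running from (363,208) at the blade to (318,252) at the butt. The black look-alike is at (225,330), the hammer at (275,195), the bowl at (367,310) and the spare half at (410,255). Next I'll detect the rivets in both views.

```bash
cat > h.py <<'E'
import numpy as np,cv2
from plant import ctrl,sensors,optics
def ray(p,uv,R,t):
    k=p["k1"];K=p["mtx"]
    n=cv2.undistortPoints(np.array([[uv]],float),K,np.array([k,0,0,0,0.]))[0,0]
    d=R.T@np.array([n[0],n[1],1]); return -R.T@t,d/np.linalg.norm(d)
def onplane(p,uv,z,R=None,t=None):
    R=p["R"] if R is None else R; t=p["t"] if t is None else t
    o,d=ray(p,uv,R,t); return o+d*(z-o[2])/d[2]
def brass(im,box=None,amin=8):
    h=cv2.cvtColor(im,cv2.COLOR_RGB2HSV)
    m=cv2.inRange(h,(16,120,150),(32,255,255))
    if box is not None:
        b=np.zeros_like(m);x0,y0,x1,y1=box;b[y0:y1,x0:x1]=255;m&=b
    n,l,st,c=cv2.connectedComponentsWithStats(m)
    return [(c[i],st[i,4]) for i in range(1,n) if st[i,4]>=amin]
E
python3 - <<'E'
from h import *
for n,b in (("top",(290,180,390,285)),("scene",(245,230,360,265))):
    im=cv2.imread(f"pics/{n}0.png")[:,:,::-1].copy(); p=optics.camera_params(n)
    for c,a in brass(im,b): print(n,c.round(1),a,onplane(p,c,59).round(1))
E
```

```text
top [356.4 208.5] 33 [594.9   2.4  59. ]
top [341.9 221.2] 34 [566.3  34.2  59. ]
top [329.5 235.5] 32 [534.4  61.1  59. ]
top [319.7 252. ] 32 [497.8  82.3  59. ]
scene [265.8 246.9] 9 [599.9   5.2  59. ]
scene [287.9 250.3] 10 [571.2  35.6  59. ]
```

```bash
cat >> h.py <<'E'
u=np.array([0.772,-0.636,0]);u/=np.linalg.norm(u)
x=-u;z=np.array([0,0,-1.]);ROT=np.column_stack([x,np.cross(z,x),z])
def wristpose(s,p):
    T=np.array(p["T_tool_cam"]);Rw=np.array(s["eef_rot"])@T[:3,:3]
    o=np.array(s["eef_rot"])@T[:3,3]+np.array(s["eef_pos"])
    return Rw.T,-Rw.T@o
E
python3 - <<'E'
from h import *
ctrl.move_ptp([548,45,220],ROT)
ctrl.gripper_to(0)
ctrl.hold(0.2)
s=sensors.read_state();im,d=optics.grab_frame("wrist");p=optics.camera_params("wrist")
cv2.imwrite("pics/w1.png",im[:,:,::-1])
print(s["t"],np.round(s["q"],2),s["eef_pos"],s["force"],s["grip_width"],ctrl.tcp_to_tips)
R,t=wristpose(s,p)
for c,a in brass(im): print(c.round(1),a,onplane(p,c,59,R,t).round(1),d[int(c[1]),int(c[0])])
E
```

```text
3.4333 [-0.08  0.19  1.64  0.    1.31 -0.96] [548.0024393   44.98554444 219.99353348] [ 0.51205271 -0.05961899  0.5255326 ] -0.14641407849499488 25.0
[129.  109.4] 922 [384.2  -9.7  59. ] 291.8141
[319.8 150.3] 174 [498.8  81.9  59. ] 269.73972
[328.2 203.6] 160 [534.9  60.6  59. ] 281.05283
[328.1 253.6] 127 [567.4  34.   59. ] 291.91296
```

View pics/w1.png

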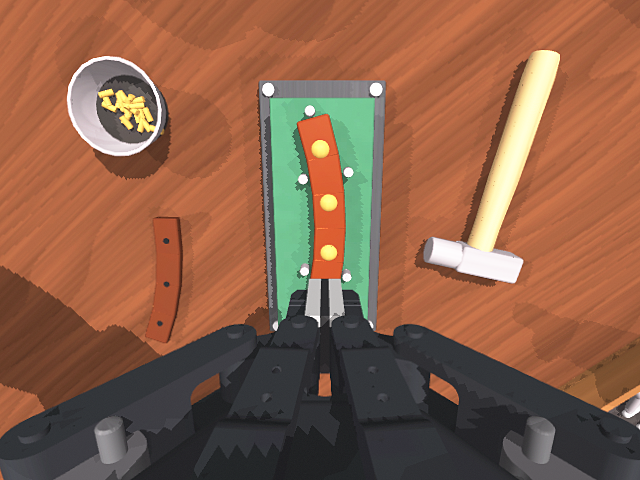

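The wrist view shows rivets 4, 3 and 2 at (320,150), (328,204) and (328,254). They match the top camera within 1 mm; rivet 1 is hidden by the fingers. Next I'll go to rivet 1 and check force noise before touching it.

```bash
cat >> h.py <<'E'
RV=np.array([[595.2,2.3],[566.9,34.1],[534.7,60.8],[498.3,82.1]])
def touch(i,thr=1.5):
    X,Y=RV[i]
    ctrl.move_l([X,Y,110],vel=100); ctrl.move_l([X,Y,92],vel=60); ctrl.hold(0.25)
    f0=np.array(sensors.read_state()["force"])
    hit=ctrl.move_l([X,Y,79],vel=12,threshold=thr)
    s=sensors.read_state(); ctrl.hold(0.3); s2=sensors.read_state()
    print(i+1,hit,s["t"],"z",np.round([s["eef_pos"][2],s2["eef_pos"][2]],2),"dF",np.round(np.array(s["force"])-f0,2),np.round(np.array(s2["force"])-f0,2),"xy",np.round(s2["eef_pos"][:2],1))
    return hit,s,s2
E
python3 - <<'E'
from h import *
ctrl.move_l([*RV[0],110],ROT,vel=120)
ctrl.hold(0.2)
F=[]
for _ in range(6): F.append(sensors.read_state()["force"]); ctrl.hold(0.05)
print(np.round(F,2))
touch(0)
im,d=optics.grab_frame("scene");cv2.imwrite("pics/s1.png",cv2.resize(im[190:310,190:390,::-1],None,fx=4,fy=4))
print(sensors.read_state()["t"])
E
```

```text
[[-0.26 -0.14 -0.19]
 [-0.02 -0.07 -0.29]
 [ 0.32 -0.06 -0.29]
 [ 0.58  0.6   0.43]
 [-0.32  0.29 -0.63]
 [-0.14 -0.38 -0.67]]
1 True 6.8333 z [83.91 83.9 ] dF [1.72 0.56 1.77] [2.31 0.52 1.42] xy [595.    2.3]
7.1833
```

View pics/s1.png

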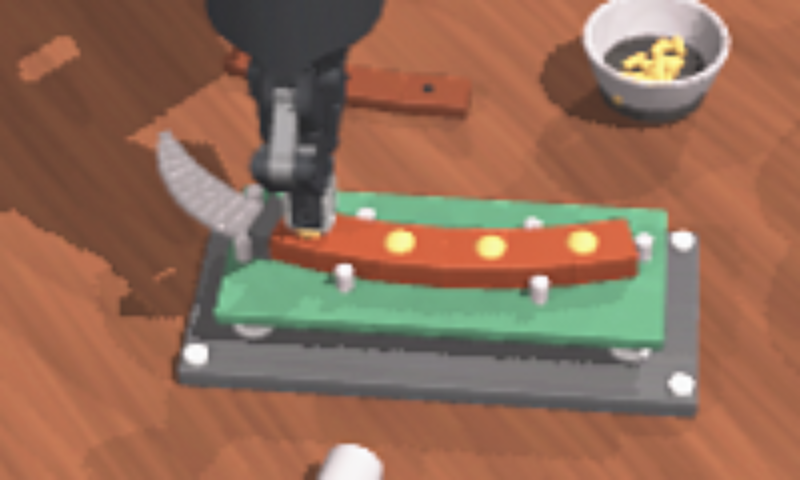

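The tip sits on rivet 1, at about (310,225) in the crop, with a sliver of brass visible under it. I'll confirm with averaged forces, in contact and after lifting.

```bash
cat >> h.py <<'E'
def favg(n=8):
    F=[]
    for _ in range(n): F.append(sensors.read_state()["force"]); ctrl.hold(0.03)
    return np.mean(F,0)
E
python3 - <<'E'
from h import *
a=favg(); P=sensors.read_state()["eef_pos"]
ctrl.move_l([*RV[0],95],vel=40); ctrl.hold(.15); b=favg()
print(P,np.round(a,2),np.round(b,2),sensors.read_state()["t"])
E
```

```text
[594.82601929   2.35633493  83.72350033] [ 2.02 -0.43  2.8 ] [-0.11 -0.33 -0.13] 8.3083
```

Contact was real: about 2.9 N vertical, and 0 after lifting. Next: rivets 2–4.

```bash
python3 - <<'E'
from h import *
for i in (1,2,3):
    hit,s,s2=touch(i)
    a=favg(5)
    im,d=optics.grab_frame("scene");cv2.imwrite(f"pics/t{i+1}.png",cv2.resize(im[190:310,190:390,::-1],None,fx=2,fy=2))
    ctrl.move_l([*RV[i],95],vel=40); ctrl.hold(.1); b=favg(5)
    print("avg contact",np.round(a,2),"lifted",np.round(b,2),"t",sensors.read_state()["t"])
    if not hit or (a-b)[2]<0.8: print("STOP"); break
    if hit and s["eef_pos"][2]>87: print("early?");break
E
python3 -c "
import cv2,glob,numpy as np
cv2.imwrite('pics/tt.png',np.vstack([cv2.imread(f) for f in sorted(glob.glob('pics/t[234].png'))])[:720:1][:,:])
i=cv2.imread('pics/tt.png');cv2.imwrite('pics/tt2.png',cv2.resize(i,None,fx=.83,fy=.83))"
```

```text
2 True 10.3 z [83.96 83.95] dF [0.58 1.05 3.11] [ 1.47 -1.55  3.59] xy [566.7  34.1]
avg contact [ 1.7  -0.48  2.31] lifted [-0.43  0.14  0.18] t 11.5167
3 True 13.5 z [83.97 83.99] dF [ 0.77 -0.19  2.79] [ 0.9  -0.65  2.38] xy [534.5  60.8]
avg contact [1.52 0.   2.67] lifted [ 0.03  0.17 -0.26] t 14.7167
4 True 16.7083 z [83.99 84.03] dF [ 0.3  -0.27  2.57] [ 1.6  -0.22  2.49] xy [498.1  82.1]
avg contact [ 1.59 -0.18  3.02] lifted [-0.04  0.17  0.03] t 17.925
```

View pics/tt2.png

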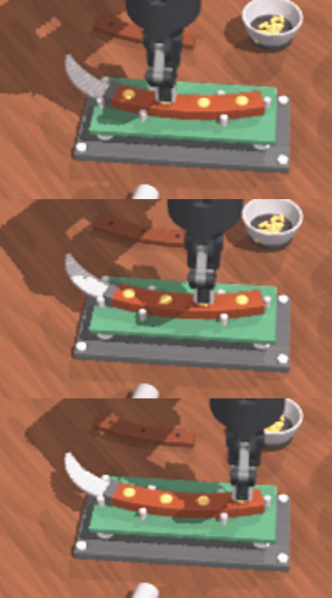

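The three frames show the tip on rivets 2, 3 and 4 in turn, at (165,100), (203,300) and (242,498), with the knife still seated. I'll retreat and check the scene again.

```bash
python3 - <<'E'
from h import *
ctrl.move_l([*RV[3],230],vel=150)
ctrl.move_ptp([300,330,260],ROT); ctrl.hold(.2)
im,d=optics.grab_frame("top");cv2.imwrite("pics/topf.png",im[:,:,::-1])
p=optics.camera_params("top")
for c,a in brass(im,(290,180,390,285)): print(c.round(1),onplane(p,c,59).round(1))
im0=cv2.imread("pics/top0.png")[:,:,::-1]
s=sensors.read_state();print(s["t"],np.round(s["force"],2),s["eef_pos"])
E
```

```text
[356.3 208.5] [594.9   2.6  59. ]
[341.9 221.2] [566.3  34.1  59. ]
[329.5 235.5] [534.4  61.1  59. ]
[319.7 252.2] [497.4  82.2  59. ]
20.4417 [-0.02 -0.46 -0.24] [300.72695582 329.46480754 259.81937182]
```

View pics/topf.png

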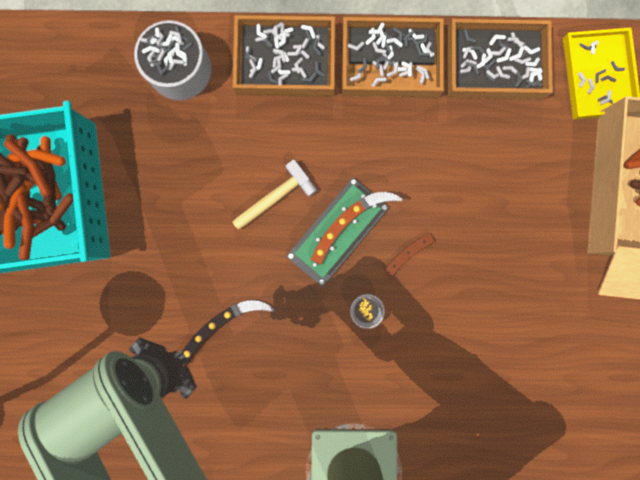

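The final picture shows everything where it was: hammer (275,195), bowl (367,310), spare half (410,255), black knife (225,330). The knife's rivets are within 0.4 mm of where they started. The gripper is 235 mm up, clear of everything.

```bash
python3 -c "
from plant import ctrl
ctrl.finish_job()"
```

```text
the job is handed in; nothing more can be done
```

I touched the four rivets once each with the closed fingertips, in order from the blade to the butt, and handed the job in at about 20.5 s.

- **Contact:** each touch stopped on contact at about 2 to 3 N vertical, with the green plate pushed down roughly 1 mm. The force returned to zero after each lift. There was also a steady sideways force of about 1.5–2 N during each touch, but the knife did not visibly move.
- **Scene afterwards:** the last overhead picture puts all four rivets within about 0.4 mm of where they started. The hammer, bowl, spare handle half and black knife look unmoved; I checked those by eye only.
- **Fingers:** they finished clear, about 235 mm above the bench.
- **Less certain:** the wrist camera could not see rivet 1 behind the fingers, so its position came from the top camera. The picture taken during that touch and the force both confirmed contact. None of the final checks failed.

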